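# Put the deburring tool away and click the printer's kit drawer home

### The arm

A 6-joint arm with a two-finger parallel gripper is mounted at the origin on the work surface. World frame = base frame: x ahead of the robot, y to its left, z up, the work surface at z = 0. Lengths are in m, angles in rad, forces in N, time in s.
With the tool pointing down it reaches from about 0.325 to 0.9 m from the base axis. Payload 6.1 kg.
Tool frame: the origin (TCP) lies midway between the tips of the shut fingers; the grasp point (between the pads) lies 19 mm behind it; z points along the fingers, y is the line along which they close (so a half turn about z gives the same grasp; the last joint's range is limited). The gripper opens to 85 mm and grips with 20 to 120 N. Pads are 22 mm wide; open, the fingers measure 114 mm over their backs; the gripper's body (76 mm by 85 mm) begins 54 mm behind the grasp point. The pads swing forward as they close: fully open they stand 13 mm farther back than shut.
Start: joints at [-1.252, 0.22, 1.526, -0, 1.395, -0.126], TCP at [0.269, -0.564, 0.231] pointing down, gripper open.
Joint ranges: [-2.98, 2.98], [-0.91, 2.08], [0.09, 2.57], [-1.24, 4.39], [0.2, 2.65], [-2.68, 2.68]. Speed limits (rad/s): [2.57, 2.57, 3.01, 3.14, 3.14, 3.14].

### API

Orientations are given as [roll, pitch, yaw] about the fixed x, y, z axes, in that order (R = Rz(yaw) Ry(pitch) Rx(roll)).
In Python, from plant import movep, move_l, set_joints, gripper_to, hold, inverse_kinematics, observe, get_image, get_calibration, Unreachable, job_done gives the robot as it stands. Calls block until the motion is done:
- movep(position, orientation): joint-space move of the TCP to a pose.
- move_l(position, feed=0.15, rotation=None, max_force=None): straight line of the TCP; rotation=None keeps the orientation; feed is the mean speed in m/s. With max_force (N) it stops when the force on the tool has changed by that much, and returns True; else False.
- set_joints(angles): joint-space move.
- gripper_to(opening, f_grip=None): finger opening in m; f_grip is the grip in N (None keeps the last); returns when the fingers have stopped.
- hold(seconds).
- inverse_kinematics(position, orientation): joint angles nearest the present ones, or None.
- observe(): the state.
- get_image(name): name is "scene" or "top"; returns (picture, depth): 384x512x3 uint8, red, green, blue; 384x512 float32, m along the optical axis (not along the pixel's ray), 0 where there is no reading.
- get_calibration(name): a dict with "intrinsics" (3x3 intrinsics, pixels), "dist_coeffs" ([k1, k2, p1, p2, k3] as OpenCV has them; the pictures are not rectified), "world_from_camera" (4x4, takes a point from camera to world coordinates). Camera axes: x right, y down, z forward; pixel columns grow to the right and rows downward; lengths in m; the calibration is good to about 2 mm. A picture is of the moment at which its call begins. get_calibration takes no time and is no camera call.
A pose or a line that the arm cannot do raises Unreachable and nothing moves.
- job_done(): hands the job in; it is judged then, once.
The state is a dict: "time_s": time; "q": joint angles; "joint_velocities": joint speeds; "joint_torque": joint torques, N m; "eef_pos": TCP position; "tcp_rot": TCP orientation; "ft_force": force on the tool from outside, world axes, zero at the start; "torque": the same for the moment, N m; "opening": finger opening in m; "grasp_force": force on a finger pad.
Only numpy, scipy, OpenCV 4.12 (cv2) and the standard library are available. Lean on these libraries where they do the work, as an engineer would, in place of code of your own. Each camera call takes 0.05 s, during which the arm holds its last target. There are 200 camera calls.

### The job

Tidy up beside the 3D printer: take the blue deburring tool out of its white stand and drop it upright into the white square well in the open orange-fronted kit drawer. Then push the drawer in until its catch clicks and it is seated, gently, never pressing on it with more than 30 N, and leave everything else where it is.

Things in the scene. Friction and masses are not known exactly. Their poses are not given: they have to be found in the camera images.
- cabinet: Fixed grey cabinet, 200 mm deep (x), 172 wide (y), 150 high, walls 8 mm. Origin: centre of its underside; x points away from the robot, into the cabinet; the open front is the plane x = -100 mm. One deep drawer slides in it along x. A spring catch stands on its top near the front, 66 mm left (+y) of the middle, up to 20 mm above the top.
- kit_drawer (a joint): Drawer opening, m, about 2 N friction. 0: face level with the cabinet's front plane; grows towards the robot. Starts 0.10 to 0.12. Seats at 0.001 to 0.040, as the catch happens to be set: no listed pose tells, feel for it. From 20 mm before the seat the catch resists, 9 to 13 N in all; over the hump (12 mm before) it is drawn in onto a solid stop, where pushing on only raises the force.
- catch_pin (a joint): Lift of the catch's spring pin, m: about 0.006 riding on the open drawer's rail, 0.009 on the hump, 0 (dropped) when the drawer is seated. Seen from outside: a black button on the cabinet's top whose red neck shows while the drawer is not home, and which sits right down when it is.
- drawer_face (a point): Point on the outer face of the drawer's orange front, on its middle line, 92 mm above the table. Axes as the cabinet's; moves with the drawer. The front is 150 mm wide, 12 thick, from 12 to 115 mm above the table, bare above 48 mm; from 36 to 48 mm a dark pull bar 82 mm wide stands out 27 mm.
- well_mouth (a point): Centre of the mouth of the white square well in the drawer, 84 mm above the table, 62 mm behind the face, 15 mm right of the middle. Axes as the cabinet's. Inside 25 x 25 mm, walls 4, depth 66 (floor 18 mm above the table). Drawer side walls are lower, but the catch rail 66 mm left of the middle reaches 109 mm. A tool standing in the well passes 14 mm under the cabinet's roof.
- deburrer: Loose blue round tool with a steel band, 18 mm in diameter, 110 mm long, about 50 g, tapered at its foot. Origin: centre of its foot; its z axis points along it to the top. It stands upright in the stand, foot 10 mm above the table, 70 mm of it above the block.
- stand: Fixed white block 80 x 80 x 50 mm with a 21 mm hole, 40 mm deep, in the middle of its top. Origin: centre of its underside.
- shroud: Bystander: loose black round printed fan shroud, 114 mm across, 58 mm high. Origin: centre of its underside. Leave alone.
- cutters: Bystander: loose flush cutters with light-blue handles lying flat, 140 mm long, 12 mm high. Origin near the pivot, on the table. Leave alone.
- glue: Bystander: loose white glue bottle with orange cap, 38 mm in diameter, 105 mm tall. Origin: centre of its underside. Leave alone.
Things that resemble listed ones, but are neither listed nor needed, are in the scene too. What is meant by the deburrer is not turquoise, and is the larger of those in its own colour.

How it is judged:
On the way, in this order (a step that is already met when the one before it is completed fails the run):
1. the tool stands released in the drawer's well (horizontal distance between deburrer and well_mouth below 0.012 m and height (world z) of deburrer below 0.026 m and angle between deburrer's own z axis and vertical below 0.2 rad and contact force between the fingers and deburrer below 0.1 N), for 0.2 s.
2. the drawer is seated: the catch pin has dropped (value of joint catch_pin below 0.0025 m and value of joint kit_drawer below 0.045 m), for 0.2 s.
At the end, for the whole second after the job is handed in: The drawer is seated with the catch pin dropped (lifted less than 2.5 mm), and the tool stands at rest in the well: foot within 8 mm of the well's floor, within 12 mm of its axis, tilted less than 0.2 rad (all of step 2 and horizontal distance between deburrer and well_mouth below 0.012 m and height (world z) of deburrer below 0.026 m and angle between deburrer's own z axis and vertical below 0.2 rad and linear speed of deburrer below 0.02 m/s); the robot touches nothing.
It fails at once if the robot presses the drawer or cabinet with more than 30 N (contact force between any of the arm, the fingers and cabinet above 30 N).
It fails at once if a bystander is disturbed (moved more than 20 mm) (distance of any of shroud, cutters, glue from where it was at the start of the episode above 0.02 m).
It also fails if it takes over 61 s, if anything falls off the work surface, if the arm or the gripper's body presses on something with over 40 N, if the wrist force passes 120 N, or if a joint passes its speed limit or range.

## Working session

There is one attempt and no reset: what is moved stays moved. The work goes in short steps, each a Python script; the robot and the scene stay as the last script left them, time stands still between calls to the robot, and variables do not carry over. Pictures are saved under pics/ and viewed, at most 10 in all, crops included, and the job is handed in when it is done.

```bash
mkdir -p pics; ls; python3 - <<'E'
from plant import *
import cv2, numpy as np
for n in ("scene","top"):
    im,d=get_image(n); cv2.imwrite(f"pics/{n}0.png",im[:,:,::-1]); np.save(f"pics/{n}0.npy",d)
    c=get_calibration(n); print(n,c["intrinsics"],c["dist_coeffs"],np.round(c["world_from_camera"],3))
print(observe())
E
```

```text
pics
scene [[410.88895334   0.         261.46682723]
 [  0.         410.88895334 191.67941693]
 [  0.           0.           1.        ]] [-0.14483572  0.          0.          0.          0.        ] [[ 0.599  0.522 -0.607  1.171]
 [ 0.801 -0.383  0.46  -0.466]
 [ 0.008 -0.762 -0.648  0.757]
 [ 0.     0.     0.     1.   ]]
top [[362.55288082   0.         258.32021885]
 [  0.         362.55288082 187.47032417]
 [  0.           0.           1.        ]] [-0.0111751  0.         0.         0.         0.       ] [[ 0.086 -0.971  0.221  0.338]
 [-0.996 -0.083  0.022 -0.035]
 [-0.003 -0.222 -0.975  1.163]
 [ 0.     0.     0.     1.   ]]
{'time_s': 0.1, 'q': array([-1.25208138e+00,  2.21171100e-01,  1.52749832e+00, -1.80696323e-06,
        1.39468141e+00, -1.26123045e-01]), 'joint_velocities': array([ 0.00054734, -0.00112253, -0.00122563,  0.00084123,  0.00051109,
        0.0007281 ]), 'joint_torque': array([-1.31666316e-04, -4.98239923e+01, -3.90549088e+01, -3.10454998e-04,
        5.71035096e-03,  1.03425765e-05]), 'eef_pos': array([ 0.26875721, -0.5636664 ,  0.230293  ]), 'tcp_rot': array([-3.13984822e+00, -2.19394395e-04,  4.44838120e-01]), 'ft_force': array([0.65551969, 0.36949087, 0.12762756]), 'torque': array([0.01109275, 0.0116874 , 0.02158921]), 'grasp_force': 0.0, 'opening': 0.08538472829173879}
```

View pics/scene0.png

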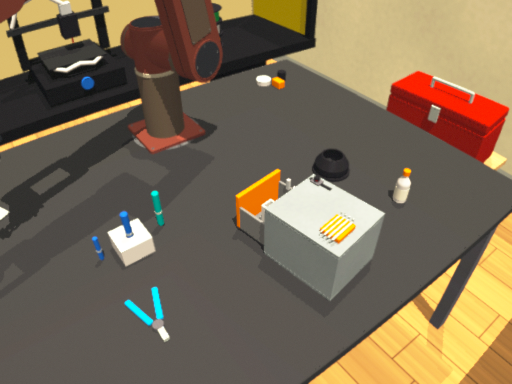

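View pics/top0.png

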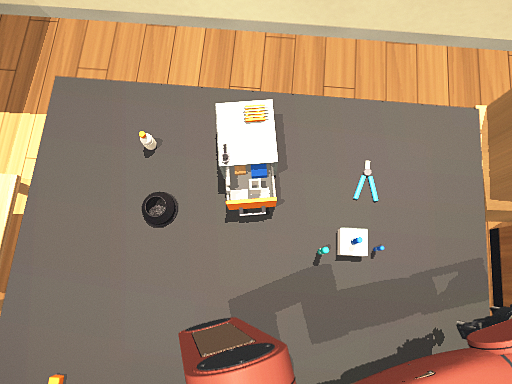

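Scene view: blue tool in the white stand at (126,222), a smaller blue one on the table at (98,248), and a turquoise one at (157,208). In the top view these are at (357,240), (379,248) and (323,251). The one in the stand fits: it is blue, and the larger of the two blue ones. The drawer is open, with its orange face at (250,205) and the well at about (256,184) in top. I'll confirm in a crop and measure.

```bash
cat > h.py <<'E'
import cv2, numpy as np
from plant import *
def ray(n,uv):
    c=get_calibration(n); K=np.array(c["intrinsics"]);T=np.array(c["world_from_camera"])
    p=cv2.undistortPoints(np.array(uv,float).reshape(-1,1,2),K,np.array(c["dist_coeffs"]))[:,0]
    return T[:3,3],np.c_[p,np.ones(len(p))]@T[:3,:3].T
def onz(n,uv,z):
    o,d=ray(n,uv); return o+d*((z-o[2])/d[:,2])[:,None]
def cross(uv_s,uv_t):
    (o1,d1),(o2,d2)=ray("scene",[uv_s]),ray("top",[uv_t]); a,b=d1[0],d2[0]
    s=np.linalg.lstsq(np.c_[a,-b],o2-o1,rcond=None)[0]
    p,q=o1+s[0]*a,o2+s[1]*b; return (p+q)/2,np.linalg.norm(p-q)
def blobs(im,lo,hi,amin=15):
    m=cv2.inRange(cv2.cvtColor(im,cv2.COLOR_BGR2HSV),lo,hi)
    cs=cv2.findContours(m,cv2.RETR_EXTERNAL,cv2.CHAIN_APPROX_NONE)[0]
    return sorted([c for c in cs if cv2.contourArea(c)>=amin],key=cv2.contourArea,reverse=True)
def cloud(n,d):
    v,u=np.nonzero(d>0); o,r=ray(n,np.c_[u,v]); P=np.full(d.shape+(3,),np.nan)
    P[v,u]=o+r*d[v,u][:,None]; return P
E
python3 - <<'E'
from h import *
np.set_printoptions(precision=4,suppress=True)
I={n:cv2.imread(f"pics/{n}0.png") for n in("scene","top")}
s=cv2.resize(I["scene"][170:270,70:190],None,fx=4,fy=4,interpolation=2)
t=cv2.resize(I["top"][215:280,300:400],None,fx=4,fy=4,interpolation=2)
w=cv2.resize(I["top"][95:220,205:290],None,fx=4.6,fy=4.6,interpolation=2)[:600,:300]
cv=np.zeros((600,800,3),np.uint8); cv[:300,:480]=cv2.resize(s,(480,400))[:300]; cv[310:570,:400]=t; cv[:w.shape[0],490:490+min(w.shape[1],310)]=w[:,:310]
cv2.imwrite("pics/crop1.png",cv)
for n in I:
    P=cloud(n,np.load(f"pics/{n}0.npy"))
    for name,lo,hi in(("blue",(104,150,60),(125,255,255)),("turq",(85,120,60),(103,255,255)),("white",(0,0,150),(180,40,255)),("orange",(8,180,120),(20,255,255))):
        for c in blobs(I[n],lo,hi)[:6]:
            x,y,ww,h=cv2.boundingRect(c); m=np.zeros(I[n].shape[:2],np.uint8); cv2.drawContours(m,[c],-1,1,-1)
            p=P[m>0]; print(n,name,(x,y,ww,h),cv2.contourArea(c),"med",np.nanmedian(p,0),"zmax",np.nanpercentile(p[:,2],97))
E
```

```text
scene blue (81, 76, 14, 14) 135.0 med [-0.4783 -0.1191  0.0424] zmax 0.06319145247503614
scene blue (120, 211, 11, 22) 92.0 med [ 0.4543 -0.3142  0.097 ] zmax 0.11886242644392768
scene blue (92, 237, 8, 14) 40.5 med [ 0.4384 -0.3916  0.0579] zmax 0.07502448756397334
scene blue (98, 253, 6, 7) 21.0 med [ 0.4374 -0.3913  0.0141] zmax 0.024871866364934218
scene turq (124, 299, 29, 27) 230.0 med [ 0.6313 -0.3819  0.0097] zmax 0.01202578859755865
scene turq (151, 287, 13, 32) 201.0 med [ 0.6339 -0.3383  0.0101] zmax 0.01333043715302029
scene turq (151, 191, 10, 21) 121.0 med [ 0.4174 -0.2206  0.0882] zmax 0.11060684820078583
scene turq (156, 214, 8, 12) 54.5 med [ 0.4184 -0.2211  0.0248] zmax 0.04150555776357238
scene white (262, 174, 123, 84) 4999.0 med [0.7425 0.0293 0.1506] zmax 0.16621453624291158
scene white (107, 218, 46, 35) 752.0 med [ 0.4521 -0.3165  0.05  ] zmax 0.05439052972600195
scene white (153, 320, 17, 22) 155.0 med [ 0.696  -0.3613  0.0115] zmax 0.014196331646123439
scene white (55, 0, 17, 15) 116.5 med [-0.7144 -0.0926  0.3007] zmax 0.3312492387337091
scene white (56, 57
[... 691 characters left out ...]
p white (215, 99, 63, 67) 3593.0 med [0.732  0.04   0.1505] zmax 0.16586550725653626
top white (340, 227, 28, 29) 719.5 med [ 0.446  -0.3094  0.0503] zmax 0.11818088678873168
top white (226, 171, 46, 29) 409.5 med [0.5804 0.0175 0.0189] zmax 0.08803918455134975
top white (4, 174, 13, 52) 134.0 med [ 0.5713  1.0608 -0.3493] zmax -0.3429245315569384
top white (364, 161, 8, 14) 57.0 med [ 0.6936 -0.3598  0.0118] zmax 0.015500467348317653
top white (140, 133, 13, 11) 45.5 med [0.7132 0.3575 0.0712] zmax 0.08344692235379808
top orange (226, 201, 51, 9) 221.0 med [0.53   0.0071 0.0724] zmax 0.11319170607784329
top orange (51, 375, 13, 9) 39.0 med [-0.0179  0.5175  0.0147] zmax 0.028565869450041453
```

View pics/crop1.png

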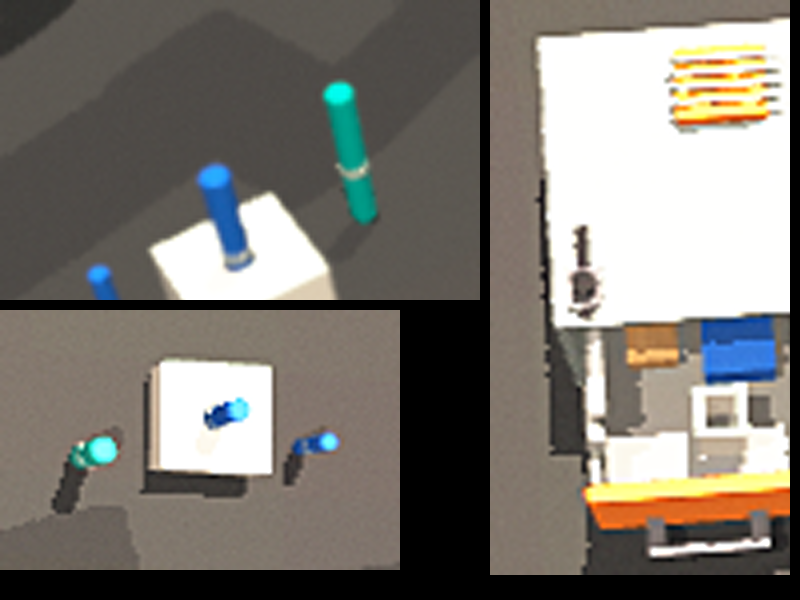

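The crop confirms it: the tool in the stand is the larger blue one, with a steel band at block level. Next I'll measure everything to act on.

```bash
python3 - <<'E'
from h import *
np.set_printoptions(precision=4,suppress=True)
D={n:np.load(f"pics/{n}0.npy") for n in("scene","top")}; C={n:cloud(n,D[n]) for n in D}
I={n:cv2.imread(f"pics/{n}0.png") for n in D}
print("tool top 2view",cross((123.75,213.0),(359.3,239.6)))
def rect(p): 
    r=cv2.minAreaRect((p[:,:2]*1000).astype(np.float32)); return np.round(r[0],1),np.round(r[1],1),round(r[2],2)
def box(n,x0,x1,y0,y1,z0,z1):
    P=C[n]; m=(P[...,0]>x0)&(P[...,0]<x1)&(P[...,1]>y0)&(P[...,1]<y1)&(P[...,2]>z0)&(P[...,2]<z1); return P[m],m
for n in D:
    print(n)
    p,_=box(n,.4,.52,-.37,-.25,.047,.053); print(" stand top",rect(p),np.median(p[:,2]))
    p,_=box(n,.4,.52,-.37,-.25,.065,.125); print(" tool",rect(p),p.mean(0),p[:,2].max())
    for z in (.07,.085,.1,.112): 
        q=p[abs(p[:,2]-z)<.008]; print("  z",z,len(q),rect(q) if len(q)>3 else "")
    p,m=box(n,.55,.95,-.1,.17,.145,.156); print(" cab top",rect(p),np.median(p[:,2]))
    p,_=box(n,.5,.62,-.1,.1,.1,.125)
    hs=cv2.cvtColor(I[n],cv2.COLOR_BGR2HSV); om=cv2.inRange(hs,(8,150,100),(22,255,255))>0
    _,m=box(n,.48,.64,-.12,.14,.111,.12); q=C[n][m&om]; print(" orange top edge",len(q),rect(q) if len(q)>5 else "")
    _,m=box(n,.48,.64,-.12,.14,.055,.105); q=C[n][m&om]; 
    if len(q)>10:
        f=np.polyfit(q[:,1],q[:,0],1); print(" orange face x=a*y+b",f,len(q),np.std(q[:,0]-np.polyval(f,q[:,1])))
    _,m=box(n,.56,.66,-.06,.04,.080,.088); q=C[n][m]; print(" well rim",len(q),rect(q) if len(q)>5 else "")
E
```

```text
tool top 2view (array([ 0.4471, -0.3113,  0.1194]), np.float64(0.0002881254777058033))
scene
 stand top (array([ 447.8, -313.6]), array([83.6, 81.7]), 0.18) 0.050065763120096585
 tool (array([ 450.6, -314. ]), array([16.3, 14.6]), 72.41) [ 0.453  -0.3141  0.0968] 0.1222490006540734
  z 0.07 28 (array([ 452.8, -313.3]), array([16.6,  9.1]), 87.59)
  z 0.085 39 (array([ 452.4, -314. ]), array([16.4, 10.4]), 78.94)
  z 0.1 37 (array([ 453.2, -315. ]), array([16. ,  9.4]), 69.76)
  z 0.112 55 (array([ 450.9, -312.8]), array([12.1, 16.3]), 6.17)
 cab top (array([734.4,  39.2]), array([202. , 176.1]), 9.21) 0.15048216101859657
 orange top edge 75 (array([537. ,   6.3]), array([ 15. , 149.6]), 8.69)
 orange face x=a*y+b [-0.1486  0.5421] 617 0.0030457209353562547
 well rim 94 (array([610.2, -22.7]), array([95.1, 73.9]), 0.3)
top
 stand top (array([ 447.5, -313.7]), array([80. , 80.7]), 1.31) 0.050134877419470425
 tool (array([ 446.6, -311.8]), array([16.5, 15.3]), 11.82) [ 0.446  -0.3097  0.1053] 0.12334671685249576
  z 0.07 8 (array([ 444.2, -307.2]), array([15.9,  4.3]), 29.17)
  z 0.085 9 (array([ 445.9, -306. ]), array([14.6,  3.7]), 16.09)
  z 0.1 12 (array([ 444.5, -308. ]), array([17.4,  6.6]), 33.38)
  z 0.112 20 (array([ 447.5, -312.2]), array([14.2, 14.7]), 5.74)
 cab top (array([734.1,  39.7]), array([202. , 172.2]), 9.41) 0.15027916069661573
 orange top edge 25 (array([528.5,  13. ]), array([  1.8, 129.8]), 9.51)
 orange face x=a*y+b [-0.1604  0.5308] 145 0.001530123701760335
 well rim 109 (array([609.1, -20.6]), array([97.1, 77.1]), 0.39)
```

```bash
python3 - <<'E'
from h import *
np.set_printoptions(precision=4,suppress=True)
im=cv2.imread("pics/top0.png"); yaw=.161; c=np.array([.7343,.0395]); R=np.array([[np.cos(yaw),-np.sin(yaw)],[np.sin(yaw),np.cos(yaw)]])
face=-.2072; print("well predicted",c+R@[face+.062,-.015], "face",c+R@[face,0])
print("well at picture centre",onz("top",[(254.5,184.2)],.084))
g=cv2.cvtColor(im,cv2.COLOR_BGR2GRAY)[174:196,244:268]; print(g)
R3=lambda t:[np.pi,-t,yaw]
for t in(0,.4,.7):
    print(t,inverse_kinematics([*(c+R@[face-.03,0]),.09],[np.pi,-t,yaw]),inverse_kinematics([*(c+R@[-.09,0]),.09],[np.pi,-t,yaw]))
from scipy.spatial.transform import Rotation as Ro
print(Ro.from_euler("xyz",[np.pi,-.4,yaw]).apply([0,0,1]))
E
python3 - <<'E'
import sys; sys.path.insert(0,'.')
from h import *
o=[np.pi,0,.161]; x,y=.4474,-.3128
gripper_to(.05); movep([x,y,.2],o); move_l([x,y,.083],feed=.1,max_force=12)
print(observe()["eef_pos"]); gripper_to(0,f_grip=30); s=observe(); print(s["opening"],s["grasp_force"],s["eef_pos"],s["ft_force"])
move_l([x,y,.25],feed=.12); s=observe(); print(s["time_s"],s["opening"],s["grasp_force"])
E
```

```text
well predicted [0.5934 0.0014] face [0.5298 0.0063]
well at picture centre [[0.5919 0.0028 0.084 ]]
[[107 130 160 172 166 165 164 138 113 117 117 117 123 115 118 120 121 119
  120 122 117 121 119 114]
 [170 170 168 166 169 169 165 136 115 118 119 122 120 122 124 122 106 106
   91  91  90  88  75  98]
 [168 165 168 164 163 165 165 134  77  68  75  72  59  53  50  53  58  57
   59  59  60  59  62  98]
 [165 166 162 163 163 164 162 128  41  48  50  48  48  50  55  54  57  54
   56  63  86  87  94 153]
 [164 165 165 164 162 157 173 177 110 122 161 156 154 189 255 255 254 172
  180 179 177 176 174 172]
 [167 166 164 160 186 255 255 255 255 255 255 255 255 255 255 255 255 154
  165 171 170 167 164 167]
 [165 164 164 158 186 255 255 255 255 255 255 253 254 248 244 255 255 155
  167 172 171 169 165 165]
 [164 165 164 161 147 255 255 241 162 168 170 169 173 165 225 255 255  78
   95  99  97 109 171 164]
 [164 164 167 164 150 255 255 246 156 180 181 183 179 173 229 255 255  82
  103 105 103 115 172 168]
 [166 168 166 162 149 255 255 255 158 167 173 187 183 178 231 255 255  85
  103 111 105 118
[... 1058 characters left out ...]
164 165 166 164 167 161 154 212 255
  255 255 254 254 254 255]
 [254 255 255 255 151 162 161 160 166 165 169 166 168 166 161 157 213 255
  255 255 255 255 255 255]]
0 [-0.1549  0.0759  1.9711 -0.      1.0946  1.2549] [-0.0832  0.3987  1.5823 -0.      1.1605  1.3266]
0.4 [-0.2647 -0.2117  2.2988  0.2515  0.7026  0.9815] [-0.1444  0.1554  1.9412  0.1896  0.6705  1.139 ]
0.7 [-0.3889 -0.3596  2.5268  0.8041  0.4864  0.3898] [-0.2042  0.0605  2.1687  0.771   0.3364  0.5441]
[ 0.3844  0.0624 -0.9211]
[ 0.44792796 -0.31327549  0.08386319]
0.017121928364001462 29.477970734369592 [ 0.44777128 -0.31313927  0.08363304] [-0.41561093 -0.77472033  3.29730603]
4.9667 0.017140811354264457 29.35519292295794
```

Grasp holds (opening 17 mm, 29 N). Now I'll carry the tool over the well and check where it hangs in the hand.

```bash
python3 - <<'E'
from h import *
np.set_printoptions(precision=4,suppress=True)
o=[np.pi,0,.161]; x,y=.593,.0018
movep([x,y,.25],o); move_l([x,y,.215],feed=.1)
s=observe(); print(s["time_s"],s["eef_pos"],s["opening"],s["grasp_force"])
for n in("scene","top"):
    im,d=get_image(n); im=im[:,:,::-1]; cv2.imwrite(f"pics/{n}1.png",im); P=cloud(n,d)
    hs=cv2.cvtColor(np.ascontiguousarray(im),cv2.COLOR_BGR2HSV); m=(cv2.inRange(hs,(104,150,60),(125,255,255))>0)&(abs(P[...,0]-x)<.04)&(abs(P[...,1]-y)<.04)&(P[...,2]>.1)
    q=P[m]; print(n,len(q))
    if len(q)>10:
        for a,b in((.13,.155),(.155,.18),(.18,.21)):
            k=q[(q[:,2]>a)&(q[:,2]<b)]
            if len(k): print(a,len(k),k.mean(0),k.min(0),k.max(0))
    if n=="scene": cv2.imwrite("pics/crop2.png",cv2.resize(im[90:290,190:400],None,fx=2.8,fy=2.8,interpolation=2))
E
```

```text
6.775 [0.5927 0.0013 0.2146] 0.017179798154558622 29.34944616004941
scene 153
0.13 12 [ 0.5976 -0.0025  0.152 ] [ 0.5958 -0.0079  0.1486] [0.5998 0.0016 0.1549]
0.155 49 [ 0.5977 -0.0028  0.1677] [ 0.5894 -0.0074  0.1556] [0.6021 0.0039 0.1798]
0.18 41 [ 0.5988 -0.0022  0.1982] [ 0.5934 -0.008   0.1803] [0.6028 0.0056 0.2099]
top 39
0.13 2 [0.585  0.0027 0.153 ] [ 0.5849 -0.0002  0.1517] [0.5851 0.0056 0.1542]
0.155 9 [0.5849 0.0018 0.1694] [ 0.5841 -0.0032  0.1557] [0.586  0.0082 0.1772]
0.18 9 [0.5854 0.0014 0.1998] [ 0.5836 -0.0059  0.1822] [0.5896 0.0079 0.2096]
```

View pics/crop2.png

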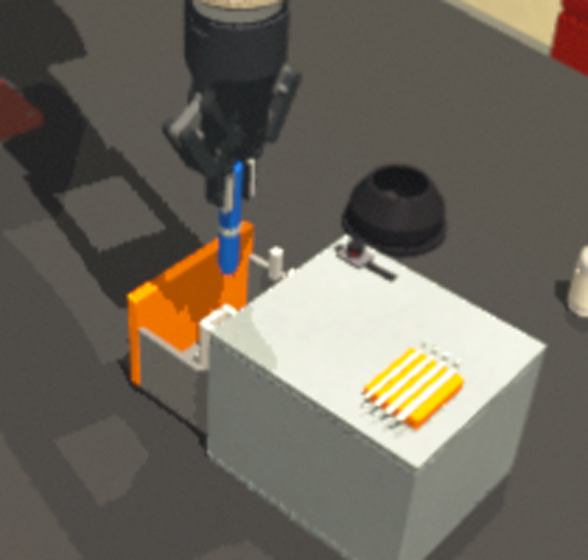

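The picture shows the tool hanging upright over the well (crop (230,220)), with its axis within about 1 mm of the target. I'll lower it, release, and retreat.

```bash
python3 - <<'E'
from h import *
np.set_printoptions(precision=4,suppress=True)
x,y=.5931,.0021
print(move_l([x,y,.135],feed=.08), move_l([x,y,.094],feed=.04,max_force=8))
s=observe(); print(s["time_s"],s["eef_pos"],s["ft_force"],s["grasp_force"])
if s["eef_pos"][2]<.1:
    gripper_to(.04); s=observe(); print(s["opening"],s["grasp_force"],s["ft_force"])
    move_l([x,y,.24],feed=.12); hold(.2)
    im,d=get_image("scene"); im=np.ascontiguousarray(im[:,:,::-1]); P=cloud("scene",d)
    m=(cv2.inRange(cv2.cvtColor(im,cv2.COLOR_BGR2HSV),(104,150,60),(125,255,255))>0)&(abs(P[...,0]-x)<.04)&(abs(P[...,1]-y)<.04)
    print(P[m].mean(0),P[m].max(0)); cv2.imwrite("pics/crop3.png",cv2.resize(im[90:290,190:400],None,fx=2.8,fy=2.8,interpolation=2))
    print(observe()["time_s"])
E
```

```text
False False
9.2 [0.5934 0.0021 0.0944] [-1.0525 -0.4167 -0.9949] 29.34608077594021
0.039968139996752895 0.0 [-0.0224  0.0874 -0.2211]
[ 0.5982 -0.0026  0.1144] [0.6036 0.0045 0.13  ]
11.1667
```

View pics/crop3.png

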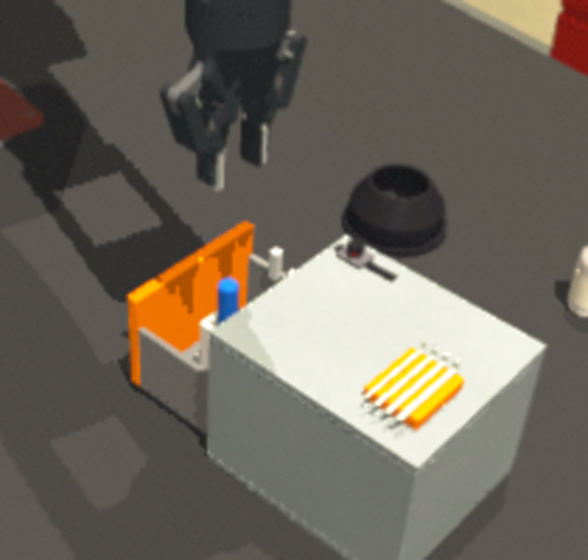

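The tool stands in the well (top at crop (227,287), z≈0.13). Next I'll push the face with the closed fingers tilted back, in short force-guarded steps.

```bash
cat > push.py <<'E'
from h import *
np.set_printoptions(precision=4,suppress=True)
yaw=.161; c=np.array([.7343,.0395]); R=np.array([[np.cos(yaw),-np.sin(yaw)],[np.sin(yaw),np.cos(yaw)]])
o=[np.pi,-.4,yaw]; at=lambda u,z=.088:[*(c+R@[u,0]),z]
pos=lambda s:(R.T@(s["eef_pos"][:2]-c))[0]
frc=lambda s:-(R.T@s["ft_force"][:2])[0]
E
python3 - <<'E'
from push import *
gripper_to(0); movep(at(-.26,.24),o); move_l(at(-.25),feed=.15); hold(.2)
f0=frc(observe()); print("bias",f0,observe()["time_s"])
print("contact",move_l(at(-.172),feed=.025,max_force=8)); s=observe(); print(pos(s),frc(s)-f0,s["time_s"])
u=pos(s); peak=0; humped=False
while u<-.092:
    u+=.004; f=frc(observe())-f0
    hit=move_l(at(u),feed=.012,max_force=max(3,18-f)); s=observe(); f=frc(s)-f0; peak=max(peak,f)
    print(round(u,4),round(pos(s),4),round(f,1),hit)
    if hit: break
    if peak>6 and f<1.5 and not humped: humped=True; print("hump passed")
print(s["time_s"])
im,_=get_image("top"); im=im[:,:,::-1]; sc=get_image("scene")[0][:,:,::-1]
a=cv2.resize(im[95:215,205:290],None,fx=4,fy=4,interpolation=2); b=cv2.resize(sc[150:270,220:330],None,fx=4,fy=4,interpolation=2)
h=cv2.hconcat([a,b]); cv2.imwrite("pics/crop4.png",h); print(h.shape)
E
```

```text
bias 0.1655594656392459 13.7667
contact False
-0.17202014908135518 1.786333766301655 17.0333
-0.168 -0.1678 0.5 False
-0.164 -0.1638 0.6 False
-0.16 -0.16 2.7 False
-0.156 -0.1564 7.0 False
-0.152 -0.1517 0.8 False
hump passed
-0.148 -0.1478 -0.4 False
-0.144 -0.144 0.5 False
-0.14 -0.1402 1.0 False
-0.136 -0.1392 7.4 True
21.225
(480, 780, 3)
```

View pics/crop4.png

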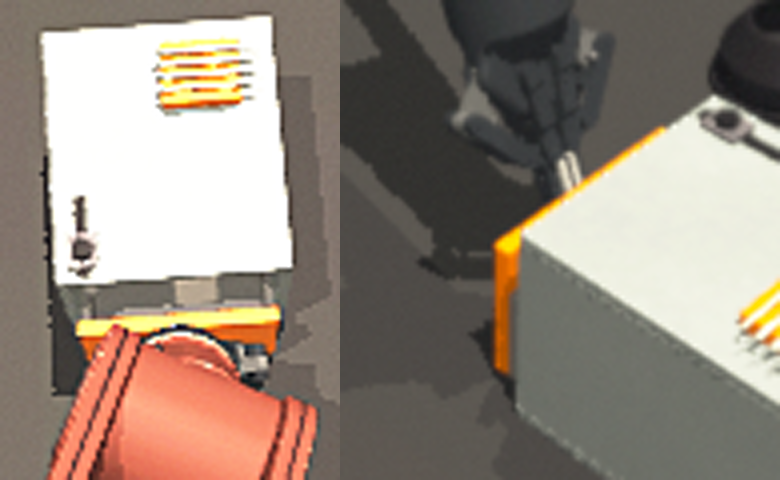

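Felt the hump at u≈-0.155 (7 N) and the solid stop at about 12 to 16 mm further on. The picture shows the face near the cabinet and the button (crop (725,120)) down with no red. I'll back off and verify with a clear view.

```bash
python3 - <<'E'
from push import *
move_l(at(-.2),feed=.08); move_l(at(-.25,.25),feed=.15); movep([.35,-.3,.35],[np.pi,0,.161]); hold(.3)
s=observe(); print(s["time_s"],s["ft_force"],s["opening"])
I={}
for n in("scene","top"):
    im,d=get_image(n); im=np.ascontiguousarray(im[:,:,::-1]); I[n]=im; P=cloud(n,d)
    hs=cv2.cvtColor(im,cv2.COLOR_BGR2HSV)
    om=(cv2.inRange(hs,(8,150,100),(22,255,255))>0)&(P[...,0]<.68)&(P[...,2]>.055)&(P[...,2]<.12)&(abs(P[...,1])<.12)&(P[...,0]>.5)
    q=(P[om][:,:2]-c)@R; print(n,"orange u",np.median(q[:,0]),len(q))
    bm=(cv2.inRange(hs,(104,150,60),(125,255,255))>0)&(abs(P[...,0]-.67)<.1)&(abs(P[...,1])<.06); q=P[bm]; print(" blue",len(q),q.mean(0) if len(q) else "")
old=cv2.imread("pics/scene0.png"); crop=lambda im,r,k:cv2.resize(im[r[0]:r[1],r[2]:r[3]],None,fx=k,fy=k,interpolation=2)
r=(165,205,290,340); top=cv2.hconcat([crop(old,r,6),crop(I["scene"],r,6)])
bot=cv2.hconcat([crop(I["scene"],(160,280,220,320),2.8),crop(I["top"],(95,215,205,305),2.8)])
bot=cv2.copyMakeBorder(bot,0,0,0,max(0,top.shape[1]-bot.shape[1]),0); cv2.imwrite("pics/crop5.png",cv2.vconcat([top,bot[:,:top.shape[1]]]))
E
```

```text
25.1 [-0.0701 -0.3457  0.5762] -0.0004066123885857088
scene orange u -0.12407199527592792 123
 blue 0 
top orange u -0.130889683218086 238
 blue 0
```

View pics/crop5.png

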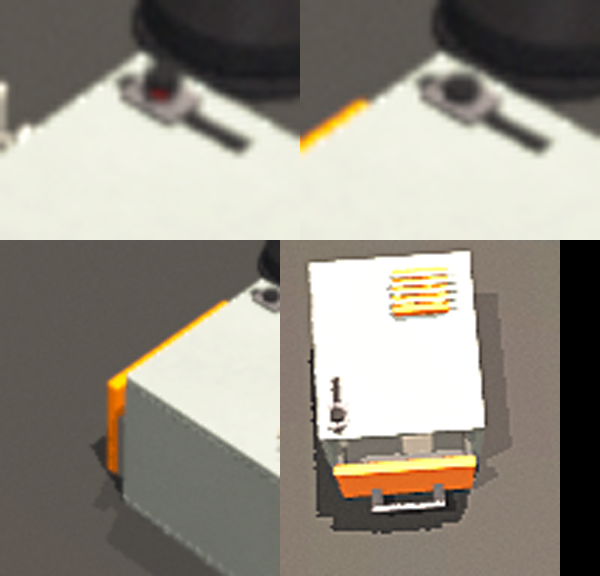

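The red neck visible at the start (left) is gone and the button sits right down (right, crop (460,88)). The face is at an opening of about 31 mm, inside the seat range, and the robot is clear of everything. I'm handing in.

```bash
python3 -c "
from plant import *
print(job_done())"
```

```text
the job is handed in; nothing more can be done
None
```

I put the blue deburring tool in the drawer's well and pushed the drawer in until the catch dropped, then handed the job in at about 25 s; the tool was last seen upright before the push (the cabinet roof now hides it), and the highest force I read while pushing was about 7 N.

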